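# Tighten the corner nut of the copy-stand foot

### The arm

A 6-joint arm with a two-finger parallel gripper is mounted at the origin on a cart in front of the work surface, level with it; the furniture and walls round the work are solid. World frame = base frame: x ahead of the robot, y to its left, z up, the work surface at z = 0. Lengths are in mm, angles in rad, forces in N, time in s.
With the tool pointing down it reaches from about 300 to 1000 mm from the base axis. Payload 5.1 kg.
Tool frame: the origin (TCP) lies on the centre line of the jaws, within the pads' length; the fingertips stand 22 mm ahead of it and the grasp point (between the pads) lies 3 mm ahead of it; z points along the fingers, y is the line along which they close (so a half turn about z gives the same grasp; the last joint's range is limited). The gripper opens to 95 mm and grips with 3 to 60 N. Pads are 20 mm wide; open, the fingers measure 119 mm over their backs; the gripper's body (75 mm by 180 mm) begins 59 mm behind the grasp point.
Start: joints at [1.022, 0.124, 1.65, -0, 1.367, -0.083], TCP at [291.957, 580.729, 236.656] pointing down, gripper open.
Joint ranges: [-2.61, 2.61], [-1.02, 2.33], [0.03, 2.71], [-1.35, 4.49], [0.32, 2.68], [-2.91, 2.91]. Speed limits (rad/s): [2.57, 2.57, 3.14, 3.14, 3.14, 3.14].

### API

Orientations are given as a 3x3 rotation matrix whose columns are the frame's x, y, z axes.
In Python, from plant import r gives the robot as it stands.
- The arm moves only by the tool creep_tool, called as name(argument=value, ...), one argument or row to a line, values as JSON. Schema: {"type":"object","properties":{"moves":{"type":"array","items":{"type":"number"},"minItems":6,"maxItems":60},"finger_gap":{"type":"number"},"grip_force":{"type":"number"},"only":{"type":"string"},"quiet":{"type":"boolean"},"lines":{"type":"string"}},"required":["moves"],"additionalProperties":false}. moves is one flat list of numbers that holds 1 to 10 rows one after another, with no inner brackets; each row has 6 numbers: dx, dy, dz in mm, then a rotation vector rx, ry, rz in rad; each row is the pose to reach, as a shift and turn from the pose commanded when the call began, along the tool's axes at that moment; what a row does not reach only later rows make up. A row lasts 1/10 s, in which the tool goes at most 50 mm and 0.15 rad, less where a joint would pass 70% of its speed; a pose out of reach is approached as far as the arm can. finger_gap is the opening from 0.0 (shut) to 1.0 (fully open), set as the call begins (left out keeps the last). The fingers move at their own pace and stop on an object; grip_force is the grip in N (left out, the last holds). Time passes only in rows, so rows that do not move let the fingers close. The tool returns the time, the measured TCP pose, the force, the opening and the grip force at its end. only (a regular expression) keeps the lines of the reply that match it, lines (a string "A,B") keeps lines A to B, and quiet returns only ok. Input that does not fit is refused with a message, and nothing moves.
- r.get_state(): the state, without advancing time (a new reading comes with each control period).
- r.get_image(name): name is "scene" or "top" or "wrist"; returns a dict with "pixels" (420x560x3 uint8, red, green, blue), "camera_matrix" (3x3 intrinsics, pixels), "dist_coeffs" ([k1, k2, p1, p2, k3] as OpenCV has them; the pictures are not rectified), "R" (3x3) and "t" (3): a world point X has camera coordinates R X + t; the wrist camera has in their place "T_tool_cam" (4x4, takes a point from camera to tool coordinates, whose origin is the TCP and whose axes are the flange's). Camera axes: x right, y down, z forward; pixel columns grow to the right and rows downward; lengths in mm; the calibration is good to about 2 mm. A picture is of the moment at which its call begins: read the wrist's pose just before it. There is no depth.
- r.sign_off(): hands the job in; it is judged then, once.
The state is a dict: "time": time; "q": joint angles; "joint_velocities": joint speeds; "joint_efforts": joint torques, N m; "eef_pos": TCP position; "eef_rot": TCP orientation; "ft_force": force on the tool from outside, world axes, zero at the start; "torque": the same for the moment, N m; "opening": opening from 0.0 (shut) to 1.0 (fully open); "finger_force": force on a finger pad.
Only numpy, scipy, OpenCV 4.12 (cv2) and the standard library are available. Lean on these libraries where they do the work, as an engineer would, in place of code of your own. Each camera call takes 0.05 s, during which the arm holds its last target. There are 200 camera calls.

### The job

Tighten the star-shaped nut in the walled pocket of the copy-stand foot: with the two-peg wrench, turn it clockwise (seen from above) until it comes to its stop. The pocket's ribs leave too short a swing for one stroke, so lift the wrench off, swing it back, set it on the nut again and carry on. Turn the nut with the wrench only, keep your fingers off the foot and the nut, and finally lay the wrench down flat on the worktop, clear of the foot.

Things in the scene. Friction and masses are not known exactly. Their poses are not given: they have to be found in the camera images.
- peg_wrench: loose two-peg wrench, dark steel, 0.3 kg, the only tool with a T head. Origin under the middle of the head, level with the peg ends (z = 0 lying flat on pegs and tail knob). Handle along its own -x. Crossbar 20 (x) by 66 mm (y), z 14 to 28 mm. Two round pegs, 8 mm thick, 14 mm long, hang from it at y = +24 and -24 mm. Seated on the nut: origin on the nut's axis, 16 mm above the worktop
- wrench_grip (a point): where to grip the wrench: its balance point on the handle, 85 mm from the head's middle (wrench x = -85, z = 23 mm). The handle is a straight bar 14 mm wide (y), z 14 to 32 mm, from x = -17 to -144 mm; at its end a steel tail knob 26 mm across, at x = -157 mm, z 0 to 34 mm
- column_foot: grey cast foot, fixed. Origin on the worktop, on the nut's axis. Its -x is the pocket's open mouth, facing the robot; column socket at x = +83 mm, 48 mm high. Plate 180 x 136 mm (x -70 to +110), 12 mm thick; 8 mm walls, tops at z = 55 mm. Two ribs at the mouth, within 65 mm of the axis, stop the handle at wrench yaw minus foot yaw = +47 and -47 degrees; clockwise strokes run from + to -
- nut_top (a point): middle of the top of the steel star nut, on its axis, 30 mm above the worktop. Hub 28 mm across; six spokes 60 degrees apart, 6 mm wide, reaching 30 mm from the axis, z 18 to 30 mm. Seated, the wrench's crossbar lies on the spokes with both pegs down in gaps between spokes; they are mid-gap when the handle is in line with a spoke (play 12 degrees each way, 4 mm sideways)
- star_nut (a joint): turn of the nut in rad, growing clockwise seen from above: 0 to 0.2 at the start, 1.75 at its stop (tight). It turns stiffly (0.2 N m) and stays where it is left. A spoke is in line with the handle when wrench yaw minus foot yaw = 35 degrees minus this turn, or a multiple of 60 degrees from that

How it is judged:
By the outcome, as a careful person would: the job done as asked, in the order asked, and still so for the second after the job is handed in, with the robot touching nothing.
It also fails if it takes over 64 s, if anything falls off the work surface, if the arm or the gripper's body presses on something with over 40 N, if the wrist force passes 120 N, or if a joint passes its speed limit or range.

## Working session

There is one attempt and no reset: what is moved stays moved. The work goes in short steps, Python scripts to look and compute and a tool call to move; the robot and the scene stay as the last step left them, time stands still between calls to the robot, and variables do not carry over. Pictures are saved under pics/ and viewed, at most 12 in all, crops included, and the job is handed in when it is done.

```bash
mkdir -p pics; ls; python3 - <<'E'
from plant import r
import cv2,numpy as np
s=r.get_state();print(s['time'],s['eef_pos'],np.round(s['eef_rot'],3).tolist(),s['opening'])
for n in('top','scene'):
    d=r.get_image(n);cv2.imwrite(f'pics/{n}0.png',d['pixels'][:,:,::-1])
    print(n,d['camera_matrix'],d['dist_coeffs'],d['R'],d['t'])
d=r.get_image('wrist');print(d['T_tool_cam'],d['camera_matrix'])
E
```

```text
pics
plant.py
0.0 [291.68130456 580.22152732 235.39939717] [[-0.893, 0.449, -0.001], [0.449, 0.893, -0.002], [0.0, -0.002, -1.0]] 0.9991560481976274
top [[404.8076354    0.         277.74313497]
 [  0.         404.8076354  208.88208947]
 [  0.           0.           1.        ]] [-0.01514373  0.          0.          0.          0.        ] [[ 0.02615287 -0.99948726 -0.01847273]
 [-0.98863244 -0.02312305 -0.14856384]
 [ 0.14806052  0.02214811 -0.98873027]] [-17.31427964 509.93522349 871.85505484]
scene [[399.66125512   0.         279.17419159]
 [  0.         399.66125512 216.25514003]
 [  0.           0.           1.        ]] [-0.02073727  0.          0.          0.          0.        ] [[ 0.90617801  0.42285742 -0.00574674]
 [ 0.37323038 -0.80606983 -0.45929349]
 [-0.19884793  0.4140568  -0.88826599]] [-466.81848197 -207.84332627 1096.2496732 ]
[[ 9.11782215e-04 -9.63050258e-01 -2.69320199e-01  7.70271878e+01]
 [ 9.99999471e-01  7.49810124e-04  7.04280259e-04 -1.14174442e+00]
 [-4.76318273e-04 -2.69320699e-01  9.63050432e-01 -1.47882655e+02]
 [ 0.00000000e+00  0.00000000e+00  0.00000000e+00  1.00000000e+00]] [[366.45731039   0.         276.87340421]
 [  0.         366.45731039 215.232161  ]
 [  0.           0.           1.        ]]
```

View pics/top0.png

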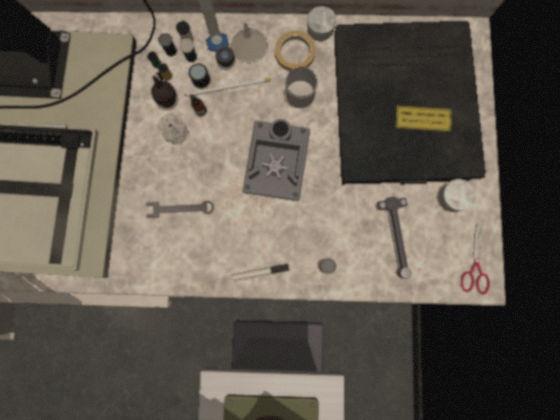

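View pics/scene0.png

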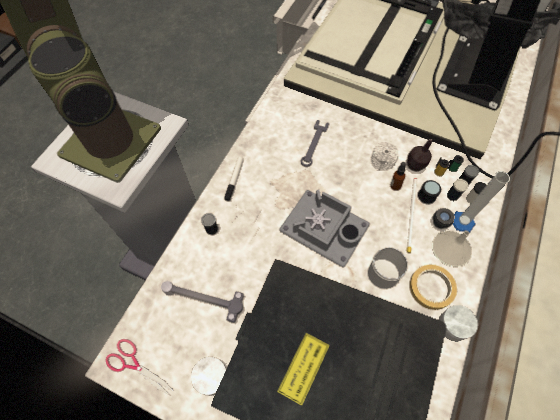

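The top view shows the foot, with the nut at about (275,166). The wrench head is at about (392,203) and its tail at (405,272). I'll zoom in on both.

```bash
cat > h.py <<'E'
import cv2,numpy as np
from plant import r
def ray(d,uv,z):
    K,D=d['camera_matrix'],np.array(d['dist_coeffs'])
    p=cv2.undistortPoints(np.array(uv,float).reshape(-1,1,2),np.array(K),D).reshape(-1,2)
    R,t=np.array(d['R']),np.array(d['t']);C=-R.T@t
    v=np.c_[p,np.ones(len(p))]@R
    return C+v*((z-C[2])/v[:,2])[:,None]
def wristcam(s,d):
    T=np.eye(4);T[:3,:3]=s['eef_rot'];T[:3,3]=s['eef_pos']
    M=np.linalg.inv(T@np.array(d['T_tool_cam']));d['R']=M[:3,:3];d['t']=M[:3,3];return d
def crop(img,x,y,w,h,k):return cv2.resize(img[y:y+h,x:x+w],None,fx=k,fy=k,interpolation=cv2.INTER_CUBIC)
E
python3 - <<'E'
import cv2,numpy as np
from h import crop
a=cv2.imread('pics/top0.png');b=cv2.imread('pics/scene0.png')
A=crop(a,235,115,80,90,4);B=crop(a,365,190,60,90,4)
C=crop(b,270,180,110,90,4)[:, :]
cv2.imwrite('pics/c0.png',np.clip(np.vstack([np.hstack([A,B]),])*1.6,0,255).astype('uint8'))
E
```

```text
(no output)
```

View pics/c0.png

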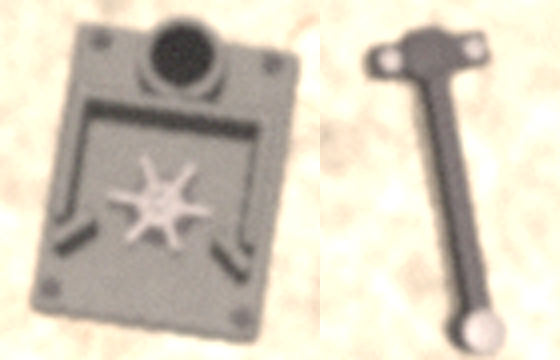

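```bash
python3 - <<'E'
import numpy as np
from h import *
d=r.get_image('top')
f=lambda L,x,y,ox=0:[((u-ox+.5)/4-.5+x,(v+.5)/4-.5+y) for u,v in L]
W=ray(d,f([(389,62),(474,47)],365,190,320),28)
k=ray(d,f([(483,328)],365,190,320),34)[0]
print('pegs',W,'knob',k,'head',W.mean(0));dv=W.mean(0)-k;print('yaw',np.degrees(np.arctan2(dv[1],dv[0])),np.linalg.norm(dv[:2]),np.linalg.norm(W[0]-W[1]))
P=ray(d,f([(80,28),(298,60),(257,342),(33,308)],235,115),12)
print(P);x=(P[0]+P[1]-P[2]-P[3]);print('footyaw',np.degrees(np.arctan2(x[1],x[0])),'lens',[np.linalg.norm(P[i]-P[i-1]) for i in range(4)])
n=ray(d,f([(161,204)],235,115),30)[0];print('nut',n,'plate ctr',P.mean(0))
S=ray(d,f([(147,160),(185,163),(210,211),(176,247),(128,240),(112,197)],235,115),30)-n
print(np.degrees(np.arctan2(S[:,1],S[:,0])))
s=r.get_state();print(np.round(s['eef_rot'],3),s['eef_pos'])
E
```

```text
pegs [[ 525.824761   -240.25105052   28.        ]
 [ 535.56502    -288.43727746   28.        ]] knob [ 377.99098623 -288.64897658   34.        ] head [ 530.6948905  -264.34416399   28.        ]
yaw 9.043511693355462 154.6260207588055 49.16080869525875
[[723.97619444  56.77554053  12.        ]
 [706.55679917 -73.79768926  12.        ]
 [535.75298441 -52.52734573  12.        ]
 [552.85850067  78.24970194  12.        ]]
footyaw -7.12572851525648 lens [np.float64(172.45986411532323), np.float64(131.73004086803272), np.float64(172.12312642480694), np.float64(131.89099622519475)]
nut [612.03301145   4.75142411  30.        ] plate ctr [629.78611967   2.17505187  12.        ]
[  18.73176439  -28.18472026  -97.12159983 -159.72622324  139.67819112
   82.87270023]
[[-0.893  0.449 -0.001]
 [ 0.449  0.893 -0.001]
 [ 0.    -0.001 -1.   ]] [291.77829987 580.42293081 235.85384859]
```

creep_tool(
  moves=[-516,-385,0,0,0,1.4,-516,-385,0,0,0,1.4,-516,-385,0,0,0,1.4,-516,-385,0,0,0,1.4,-516,-385,0,0,0,1.4,-516,-385,0,0,0,1.4,-516,-385,0,0,0,1.4,-516,-385,0,0,0,1.4,-516,-385,0,0,0,1.4,-516,-385,0,0,0,1.4],
)

```text
time: 1.2
eef_pos: [516.1, 131.6, 236.7]
eef_rot: [[0.294, 0.956, 0.0], [0.956, -0.294, 0.0], [0.0, 0.0, -1.0]]
ft_force: [1.6, 0.1, 0.3]
opening: 0.999
finger_force: 0.0
```

```bash
cat >> h.py <<'E'
def delta(pos,yaw=None):
    # shift (tool axes) and rz to put TCP at pos with tool y at yaw deg (tool straight down)
    s=r.get_state();R=np.array(s['eef_rot'])
    from scipy.spatial.transform import Rotation as Q
    o=R.T@(np.array(pos)-s['eef_pos']);a=np.radians(yaw);y=np.array([np.cos(a),np.sin(a),0]);z=np.array([0,0,-1.])
    G=np.c_[np.cross(y,z),y,z];print('t',s['time'],'d',o.round(1),'rv',Q.from_matrix(R.T@G).as_rotvec().round(3))
E
python3 -c "
from h import *;delta([580,5,236],-90)"
```

```text
t 1.2 d [-102.2   98.3    0.7] rv [ 0.000e+00 -1.000e-03  1.272e+00]
```

creep_tool(
  moves=[-102,98,0,0,0,1.27,-102,98,0,0,0,1.27,-102,98,0,0,0,1.27,-102,98,0,0,0,1.27,-102,98,0,0,0,1.27,-102,98,0,0,0,1.27,-102,98,0,0,0,1.27,-102,98,0,0,0,1.27,-102,98,0,0,0,1.27,-102,98,0,0,0,1.27],
)

```text
time: 2.2
eef_pos: [579.7, 7.5, 236.4]
eef_rot: [[1.0, 0.006, -0.0], [0.006, -1.0, 0.0], [-0.0, -0.0, -1.0]]
ft_force: [0.2, -0.2, 0.2]
opening: 1.0
finger_force: 0.0
```

creep_tool(
  moves=[0,0,0,0,0,0,0,0,0,0,0,0],
)

```text
time: 2.4
eef_pos: [579.8, 7.5, 236.6]
eef_rot: [[1.0, 0.007, -0.0], [0.007, -1.0, 0.0], [-0.0, -0.0, -1.0]]
ft_force: [-0.6, 0.2, 0.2]
opening: 0.997
finger_force: 0.0
```

```bash
python3 - <<'E'
from h import *
import pickle
s=r.get_state();d=wristcam(s,r.get_image('wrist'));pickle.dump(d,open('w1.pkl','wb'))
print(s['eef_pos'],s['q'])
cv2.imwrite('pics/w1.png',crop(np.clip(d['pixels'][:,:,::-1]*1.4,0,255).astype('uint8'),0,0,560,420,1.4))
E
```

```text
[579.76321596   7.50865095 236.56191006] [-7.96299310e-02 -3.00325670e-02  1.80980129e+00  9.79294605e-06
  1.36201718e+00  1.48430202e+00]
```

View pics/w1.png

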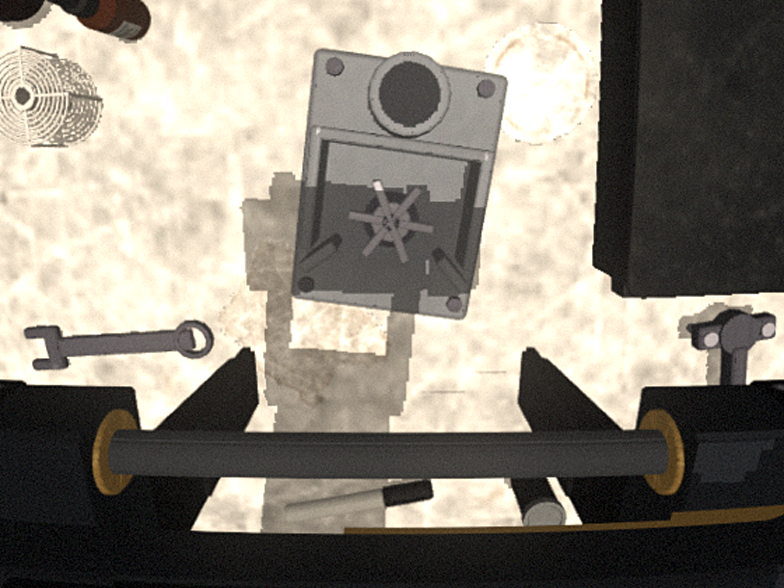

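The nut centre shows at about (391,222) in the 1.4× view. The plate corners are at (316,50), (506,77), (467,319) and (293,297), and the wrench pegs at (711,341) and (769,329).

```bash
python3 - <<'E'
from h import *
import pickle
d=pickle.load(open('w1.pkl','rb'));g=lambda L,z:ray(d,(np.array(L)+.5)/1.4-.5,z)
P=g([(316,50),(506,77),(467,319),(293,297)],12)
x=P[0]+P[1]-P[2]-P[3];y=P[0]+P[3]-P[1]-P[2]
print(P[:,:2].round(1),np.degrees(np.arctan2(x[1],x[0])),np.degrees(np.arctan2(-y[0],y[1])),[round(np.linalg.norm(P[i]-P[i-1]),1) for i in range(4)])
c=P.mean(0);a=np.radians(-7);print('axis from plate',c[:2]-20*np.array([np.cos(a),np.sin(a)]))
S=g([(378,184),(418,190),(433,230),(404,261),(365,254),(350,215)],30)
n=S.mean(0);print('nut',n,g([(391,222)],30));S=S-n
A=np.degrees(np.arctan2(S[:,1],S[:,0]));print(A,A%60,np.linalg.norm(S,axis=1))
W=g([(711,341),(769,329)],28);print('pegs',W,W.mean(0),np.linalg.norm(W[0]-W[1]))
v=W[0]-W[1];print('wyaw',np.degrees(np.arctan2(-v[0],v[1])))
E
```

```text
[[726.4  57. ]
 [710.3 -72.8]
 [536.3 -53.6]
 [552.6  78.6]] -6.692804029573546 -7.062279231078024 [np.float64(175.1), np.float64(130.8), np.float64(175.0), np.float64(133.2)]
axis from plate [611.53079124   4.71176692]
nut [611.23994638   4.97784075  30.        ] [[611.7147328    5.20985743  30.        ]]
[  19.51496178  -38.65142939  -99.41678032 -161.14627727  140.41123409
   79.85659894] [19.51496178 21.34857061 20.58321968 18.85372273 20.41123409 19.85659894] [27.76699767 28.67252834 29.29058175 28.33817561 28.60610375 28.90804083]
pegs [[ 524.64193774 -241.79702562   28.        ]
 [ 534.37068549 -289.62502743   28.        ]] [ 529.50631161 -265.71102652   28.        ] 48.80744092034506
wyaw 11.497734738651271
```

```bash
python3 -c "
from h import *;delta([446,-280,130],-80)"
```

```text
t 2.45 d [-135.7  286.6  106.6] rv [ 0.     0.    -0.168]
```

creep_tool(
  moves=[-136,287,107,0,0,-0.17,-136,287,107,0,0,-0.17,-136,287,107,0,0,-0.17,-136,287,107,0,0,-0.17,-136,287,107,0,0,-0.17,-136,287,107,0,0,-0.17,-136,287,107,0,0,-0.17,-136,287,107,0,0,-0.17,-136,287,107,0,0,-0.17,-136,287,107,0,0,-0.17],
)

```text
time: 3.45
eef_pos: [446.2, -279.8, 130.3]
eef_rot: [[0.984, 0.176, 0.001], [0.176, -0.984, -0.0], [0.001, 0.0, -1.0]]
ft_force: [1.3, 0.7, 1.1]
opening: 1.0
finger_force: 0.0
```

```bash
python3 - <<'E'
from h import *
import pickle
s=r.get_state();d=wristcam(s,r.get_image('wrist'));pickle.dump(d,open('w2.pkl','wb'))
print(s['eef_pos'])
cv2.imwrite('pics/w2.png',crop(np.clip(d['pixels'][:,:,::-1]*1.4,0,255).astype('uint8'),0,0,560,420,1.4))
E
```

```text
[ 446.20382798 -279.77314594  130.27245923]
```

View pics/w2.png

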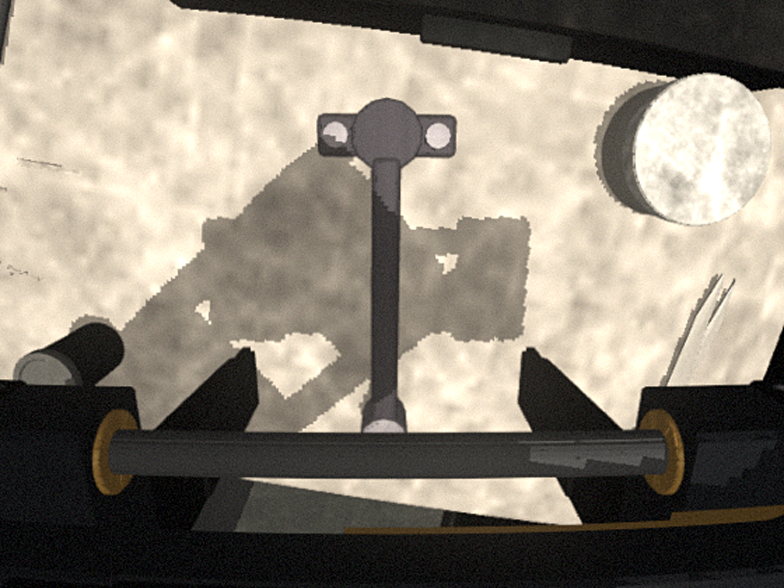

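The wrench lies in line with the jaws, with the peg tops at (335,134) and (438,134). The handle runs down the column at about x=385.

```bash
python3 - <<'E'
from h import *
import pickle
d=pickle.load(open('w2.pkl','rb'));g=lambda L,z:ray(d,(np.array(L)+.5)/1.4-.5,z)
W=g([(335,134),(438,134)],28);H=g([(386,175),(384.5,385)],32);h=W.mean(0)
v=W[0]-W[1];u=H[0]-H[1];print(h,np.linalg.norm(v),np.degrees(np.arctan2(-v[0],v[1])),np.degrees(np.arctan2(u[1],u[0])))
a=np.arctan2(u[1],u[0]);G=h[:2]-85*np.array([np.cos(a),np.sin(a)]);print(G,H)
delta([*G,26],np.degrees(a)-90)
E
```

```text
[ 530.86372703 -264.20293392   28.        ] 48.28023829847519 10.175766414291363 9.712302469450538
[ 447.0820092  -278.54252101] [[ 512.27521937 -267.31128669   32.        ]
 [ 406.78359495 -285.36661396   32.        ]]
t 3.5 d [  0.8  -1.  104.4] rv [ 0.001 -0.001  0.008]
```

creep_tool(
  moves=[1,-1,45,0,0,0.005,1,-1,85,0,0,0.005,1,-1,100,0,0,0.005,1,-1,104,0,0,0.005,1,-1,104,0,0,0.005],
  finger_gap=0.5,
)

```text
time: 4.0
eef_pos: [447.2, -279.1, 26.5]
eef_rot: [[0.985, 0.171, 0.001], [0.171, -0.985, -0.001], [0.001, 0.001, -1.0]]
ft_force: [-0.4, -0.0, 0.4]
opening: 0.641
finger_force: 0.0
```

creep_tool(
  moves=[0,0,0,0,0,0,0,0,0,0,0,0,0,0,0,0,0,0,0,0,0,0,0,0,0,0,0,0,0,0,0,0,0,0,0,0],
  finger_gap=0,
  grip_force=60,
)

```text
time: 4.6
eef_pos: [446.3, -278.9, 25.8]
eef_rot: [[0.986, 0.169, -0.0], [0.169, -0.986, 0.001], [0.0, -0.001, -1.0]]
ft_force: [0.9, 1.3, 0.3]
opening: 0.143
finger_force: 60.0
```

```bash
cat >> h.py <<'E'
def wr(yaw,z,nut=(611.5,5.0),L=86):
    a=np.radians(yaw);delta([nut[0]-L*np.cos(a),nut[1]-L*np.sin(a),z],yaw-90)
E
```

creep_tool(
  moves=[0,0,-40,0,0,0,0,0,-80,0,0,0,0,0,-114,0,0,0,0,0,-114,0,0,0],
)

```text
time: 5.0
eef_pos: [449.0, -281.2, 145.1]
eef_rot: [[0.985, 0.17, 0.008], [0.17, -0.985, -0.006], [0.007, 0.008, -1.0]]
ft_force: [0.6, -0.7, -1.9]
opening: 0.141
finger_force: 60.0
```

```bash
python3 -c "
from h import *;wr(20.1,140)"
```

```text
t 5.0 d [ 124.2 -239.     4.1] rv [ 0.008 -0.006 -0.18 ]
```

creep_tool(
  moves=[30,-57,0,0,0,-0.04,62,-119,0,0,0,-0.09,93,-180,0,0,0,-0.13,115,-220,0,0,0,-0.17,124,-239,0,0,0,-0.18,124,-239,0,0,0,-0.18,124,-239,0,0,0,-0.18,124,-239,0,0,0,-0.18,124,-239,0,0,0,-0.18],
)

```text
time: 5.9
eef_pos: [526.9, -23.3, 138.3]
eef_rot: [[0.939, 0.343, -0.002], [0.343, -0.939, -0.0], [-0.002, -0.001, -1.0]]
ft_force: [0.3, -0.5, -2.6]
opening: 0.147
finger_force: 60.0
```

```bash
python3 - <<'E'
from h import *
import pickle
wr(20.1,140)
s=r.get_state();d=wristcam(s,r.get_image('wrist'));pickle.dump(d,open('w3.pkl','wb'))
print(s['eef_pos'],s['ft_force'],s['torque'])
cv2.imwrite('pics/w3.png',crop(np.clip(d['pixels'][:,:,::-1]*1.5,0,255).astype('uint8'),130,0,300,300,2))
E
```

```text
t 5.9 d [ 3.1  2.5 -1.7] rv [-0.001  0.002 -0.001]
[526.94459643 -23.32864807 138.30709224] [ 0.2974738  -0.51432884 -2.61918827] [-0.07159169  0.15875635  0.01564641]
```

View pics/w3.png

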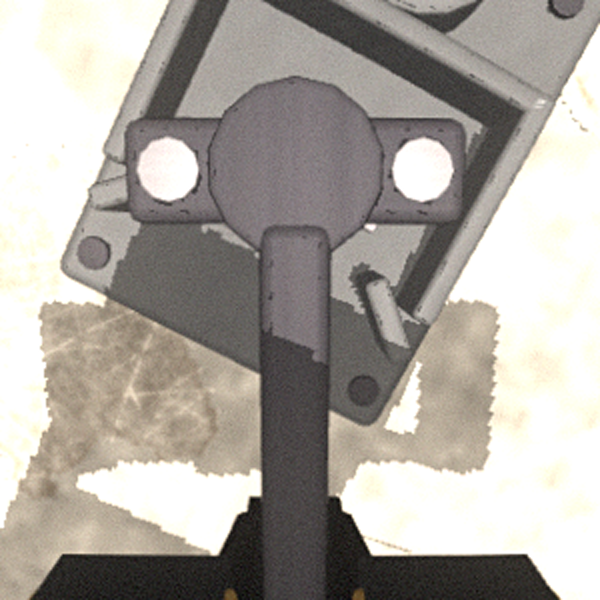

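The wrench is held level over the pocket, with the peg tops at (168,168) and (423,168) in the crop. I'll check the head's offset in the tool frame.

```bash
python3 - <<'E'
from h import *
import pickle
d=pickle.load(open('w3.pkl','rb'));s=r.get_state()
W=ray(d,(np.array([(168,168),(423,168)])+.5)/2-.5+[130,0],s['eef_pos'][2]+2.2)
t=(W-s['eef_pos'])@np.array(s['eef_rot']);print(t,t.mean(0),np.linalg.norm(W[0]-W[1]))
wr(20.1,140)
E
```

```text
[[ 85.61594326 -24.22315644  -2.31409255]
 [ 85.68018836  24.06650142  -2.33512405]] [ 8.56480658e+01 -7.83275110e-02 -2.32460830e+00] 48.289705173446826
t 5.95 d [ 3.   2.1 -1.3] rv [-0.     0.001 -0.002]
```

creep_tool(
  moves=[3,2,30,0,0,0,3,2,60,0,0,0,3,2,75,0,0,0,3,2,75,0,0,0,3,2,75,0,0,0],
)

```text
time: 6.45
eef_pos: [531.7, -24.0, 65.2]
eef_rot: [[0.939, 0.343, 0.001], [0.343, -0.939, -0.0], [0.0, 0.0, -1.0]]
ft_force: [0.0, -0.9, -2.1]
opening: 0.145
finger_force: 60.0
```

```bash
python3 -c "
from h import *;wr(20.1,42,L=85.7)"
```

```text
t 6.45 d [-0.9  0.2 23.2] rv [ 0.    -0.    -0.001]
```

creep_tool(
  moves=[-1,0,8,0,0,0,-1,0,14,0,0,0,-1,0,18,0,0,0,-1,0,21,0,0,0,-1,0,23,0,0,0,-1,0,23,0,0,0],
)

```text
time: 7.05
eef_pos: [530.5, -23.7, 41.8]
eef_rot: [[0.939, 0.344, -0.0], [0.344, -0.939, 0.0], [-0.0, -0.0, -1.0]]
ft_force: [-0.6, 0.3, -2.2]
opening: 0.145
finger_force: 60.0
```

```bash
python3 -c "
from h import *;wr(20.1,42,L=85.7)
for y in (10,-10,-30,-50): wr(y,42,L=85.7)"
```

```text
t 7.05 d [ 0.2  0.9 -0.2] rv [-0.  0.  0.]
t 7.05 d [  1.5 -14.1  -0.2] rv [-0.     0.     0.176]
t 7.05 d [ 11.8 -42.1  -0.2] rv [-0.     0.     0.525]
t 7.05 d [ 30.9 -64.8  -0.2] rv [-0.     0.     0.875]
t 7.05 d [ 56.7 -79.7  -0.2] rv [0.    0.    1.224]
```

creep_tool(
  moves=[0.4,-8.6,0,0,0,0.1,1.7,-17,0,0,0,0.2,3.8,-25.3,0,0,0,0.3,6.8,-33.4,0,0,0,0.4,10.5,-41.1,0,0,0,0.5,15,-48.4,0,0,0,0.6,15,-48.4,0,0,0,0.6],
)

```text
time: 7.75
eef_pos: [528.6, 27.2, 41.9]
eef_rot: [[0.969, -0.245, 0.002], [-0.245, -0.969, -0.001], [0.002, 0.0, -1.0]]
ft_force: [1.7, -1.6, -2.4]
opening: 0.144
finger_force: 60.0
```

```bash
python3 -c "
from h import *;print(r.get_state()['torque'])
wr(-14.3,42,L=85.7)"
```

```text
[-0.2489981  -0.03960257 -0.03319617]
t 7.75 d [ 0.1  1.  -0.1] rv [ 0.    -0.002  0.002]
```

creep_tool(
  moves=[0.4,-8.3,0,0,0,0.1,1.7,-16.5,0,0,0,0.2,3.8,-24.8,0,0,0,0.3,6.8,-32.9,0,0,0,0.4,10.5,-40.6,0,0,0,0.5,15,-47.9,0,0,0,0.6,15,-47.9,0,0,0,0.6,15,-47.9,0,0,0,0.6],
)

```text
time: 8.55
eef_pos: [554.4, 69.9, 41.8]
eef_rot: [[0.663, -0.748, 0.0], [-0.748, -0.663, 0.001], [-0.0, -0.001, -1.0]]
ft_force: [1.2, 3.4, -1.2]
opening: 0.146
finger_force: 60.0
```

```bash
python3 - <<'E'
from h import *
wr(-48.7,42,L=85.7)
s=r.get_state();d=wristcam(s,r.get_image('wrist'));print(s['torque'])
b=r.get_image('top')['pixels']
cv2.imwrite('pics/w4.png',np.hstack([np.clip(crop(x[:,:,::-1],*c)*1.5,0,255).astype('uint8') for x,c in((d['pixels'],(130,0,200,200,2)),(b,(235,115,80,80,5)))]))
E
```

```text
t 8.55 d [ 0.7 -0.1 -0.2] rv [-0.001  0.     0.004]
[ 0.66068334 -0.02907884  0.2882674 ]
```

View pics/w4.png

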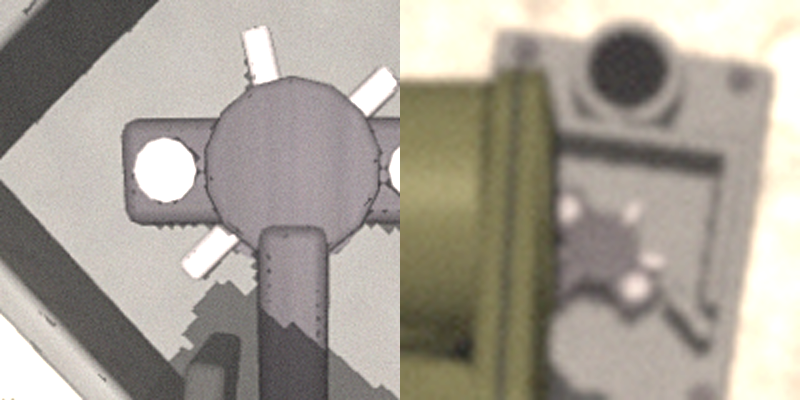

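The wrench is seated, and spokes show at (257,30), (388,75) and (190,272) in the left crop. From these I'll compute the nut's turn.

```bash
python3 - <<'E'
from h import *
s=r.get_state();d=wristcam(s,r.get_image('wrist'))
S=ray(d,(np.array([(257,30),(388,75),(190,272)])+.5)/2-.5+[130,0],30)[:,:2]-[611.5,5]
A=np.degrees(np.arctan2(S[:,1],S[:,0]));print(A,A%60,np.hypot(*S.T))
E
```

```text
[-36.09333719 -94.44789864  85.15732076] [23.90666281 25.55210136 25.15732076] [28.95788911 28.31955487 29.16089032]
```

creep_tool(
  moves=[0.2,4.3,0,0,0,-0.05,0.4,8.6,0,0,0,-0.1,0.4,8.6,-12,0,0,-0.1,0.4,8.6,-35,0,0,-0.1,0.4,8.6,-35,0,0,-0.1],
)

```text
time: 9.2
eef_pos: [550.6, 63.2, 80.5]
eef_rot: [[0.732, -0.682, 0.007], [-0.682, -0.732, -0.0], [0.005, -0.004, -1.0]]
ft_force: [0.4, 0.5, -2.8]
opening: 0.144
finger_force: 60.0
```

creep_tool(
  moves=[2,11.8,0,0,0,-0.14,5,23,0,0,0,-0.28,10,33.5,0,0,0,-0.42,17,43,0,0,0,-0.56,25,52,0,0,0,-0.7,34,60,0,0,0,-0.84,44,66.5,0,0,0,-0.98,54,71.5,0,0,0,-1.12,58,73,0,0,0,-1.18,58,73,0,0,0,-1.18],
)

```text
time: 10.2
eef_pos: [540.6, -30.1, 76.3]
eef_rot: [[0.909, 0.416, -0.001], [0.416, -0.909, -0.0], [-0.001, 0.0, -1.0]]
ft_force: [-0.4, 0.9, -3.1]
opening: 0.145
finger_force: 60.0
```

creep_tool(
  moves=[0,0,0,0,0,0,0,0,0,0,0,0],
)

```text
time: 10.4
eef_pos: [540.5, -29.1, 76.4]
eef_rot: [[0.909, 0.417, -0.001], [0.417, -0.909, 0.0], [-0.001, -0.0, -1.0]]
ft_force: [-0.8, -0.7, -2.2]
opening: 0.141
finger_force: 60.0
```

```bash
python3 -c "
from h import *;wr(24.8,42,L=85.7)"
```

```text
t 10.4 d [-6.9 -1.1 34.4] rv [-0.     0.001 -0.003]
```

creep_tool(
  moves=[-7,-1,0,0,0,0,-7,-1,8,0,0,0,-7,-1,16,0,0,0,-7,-1,16,0,0,0],
)

```text
time: 10.8
eef_pos: [532.5, -31.0, 58.7]
eef_rot: [[0.909, 0.418, -0.003], [0.418, -0.909, 0.001], [-0.003, -0.002, -1.0]]
ft_force: [-0.6, -0.1, -3.1]
opening: 0.141
finger_force: 60.0
```

```bash
python3 - <<'E'
from h import *
wr(24.8,42,L=85.7)
s=r.get_state();d=wristcam(s,r.get_image('wrist'))
cv2.imwrite('pics/w5.png',np.clip(crop(d['pixels'][:,:,::-1],150,0,260,220,2)*1.5,0,255).astype('uint8'))
E
```

```text
t 10.8 d [ 1.2  0.4 16.7] rv [-0.002  0.003 -0.002]
```

View pics/w5.png

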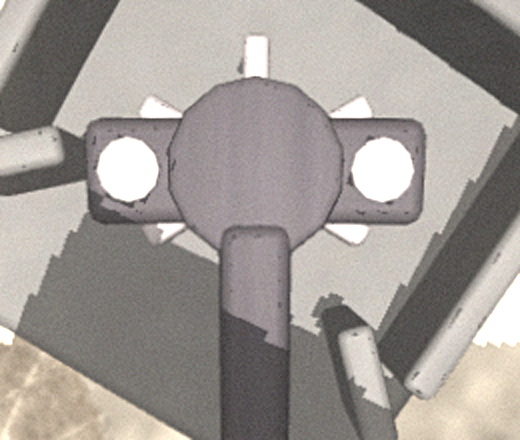

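The front spoke at (256,55) is in line with the handle and the side spokes are symmetric about the crossbar, so the wrench can go down.

creep_tool(
  moves=[1,0,6,0,0,0,1,0,11,0,0,0,1,0,15,0,0,0,1,0,16.7,0,0,0,1,0,16.7,0,0,0],
)

```text
time: 11.35
eef_pos: [534.7, -30.9, 43.5]
eef_rot: [[0.909, 0.418, -0.001], [0.418, -0.909, 0.0], [-0.001, -0.0, -1.0]]
ft_force: [0.2, 0.5, -2.1]
opening: 0.144
finger_force: 60.0
```

```bash
python3 -c "
from h import *;wr(24.8,42,L=85.7)"
```

```text
t 11.35 d [-0.9 -0.3  1.5] rv [-0.     0.001 -0.002]
```

creep_tool(
  moves=[-0.9,-0.3,1.5,0,0,0,-0.5,-9,1.5,0,0,0.1,0.8,-17.3,1.5,0,0,0.2,2.9,-25.6,1.5,0,0,0.3,5.9,-33.7,1.5,0,0,0.4,9.6,-41.4,1.5,0,0,0.5,14.1,-48.7,1.5,0,0,0.6,19.3,-55.5,1.5,0,0,0.7,25.1,-61.8,1.5,0,0,0.8,25.1,-61.8,1.5,0,0,0.8],
)

```text
time: 12.35
eef_pos: [531.8, 36.4, 42.6]
eef_rot: [[0.933, -0.36, -0.0], [-0.36, -0.933, 0.0], [-0.0, 0.0, -1.0]]
ft_force: [-0.2, 0.0, -2.8]
opening: 0.141
finger_force: 60.0
```

```bash
python3 -c "
from h import *;wr(-21,42,L=85.7);print(r.get_state()['torque'])"
```

```text
t 12.35 d [-0.1  0.7  0.6] rv [ 0.     0.    -0.001]
[0.00099891 0.46564516 0.01594549]
```

Now I'll creep to the stop.

creep_tool(
  moves=[0.1,-2.5,0.5,0,0,0.03,0.2,-5.1,0.5,0,0,0.06,0.2,-5.1,0.5,0,0,0.06,0.2,-5.1,0.5,0,0,0.06],
)

```text
time: 12.75
eef_pos: [533.5, 40.7, 42.1]
eef_rot: [[0.91, -0.414, -0.001], [-0.414, -0.91, 0.001], [-0.001, -0.0, -1.0]]
ft_force: [-4.3, 3.4, 0.7]
opening: 0.141
finger_force: 60.0
```

```bash
python3 -c "
from h import *;wr(-24.4,42,L=85.7);print(r.get_state()['torque'])"
```

```text
t 12.75 d [0.1 0.3 0.1] rv [-0.     0.001 -0.001]
[0.70021902 0.63060088 0.24181727]
```

creep_tool(
  moves=[0.1,-2.5,0,0,0,0.03,0.2,-5.1,0,0,0,0.06,0.2,-5.1,0,0,0,0.06,0.2,-5.1,0,0,0,0.06],
)

```text
time: 13.15
eef_pos: [535.4, 44.9, 42.0]
eef_rot: [[0.884, -0.467, -0.002], [-0.467, -0.884, -0.0], [-0.002, 0.001, -1.0]]
ft_force: [-6.3, 2.3, 1.6]
opening: 0.139
finger_force: 60.1
```

```bash
python3 -c "
from h import *;wr(-27.9,42,L=85.7);print(r.get_state()['torque'])"
```

```text
t 13.15 d [ 0.2 -0.3 -0. ] rv [0.001 0.002 0.001]
[0.43109898 0.84687565 0.57495506]
```

```bash
cat > pic.py <<'E'
from h import *
import sys,pickle
s=r.get_state();d=wristcam(s,r.get_image('wrist'));pickle.dump(d,open(sys.argv[1]+'.pkl','wb'))
print(s['torque'],s['ft_force'])
cv2.imwrite(sys.argv[1]+'.png',np.clip(crop(d['pixels'][:,:,::-1],150,0,260,200,2)*1.3,0,255).astype('uint8'))
E
python3 pic.py a
```

```text
[0.43109898 0.84687565 0.57495506] [-6.25681489  2.27825969  1.56996461]
```

creep_tool(
  moves=[0.1,-2.5,0,0,0,0.03,0.2,-5.1,0,0,0,0.06,0.2,-5.1,0,0,0,0.06,0.2,-5.1,0,0,0,0.06],
)

```text
time: 13.6
eef_pos: [536.9, 48.1, 41.5]
eef_rot: [[0.856, -0.517, -0.005], [-0.517, -0.856, -0.003], [-0.002, 0.005, -1.0]]
ft_force: [-7.7, -2.2, 1.4]
opening: 0.147
finger_force: 60.8
```

```bash
python3 pic.py b
python3 -c "
import cv2,numpy as np
cv2.imwrite('pics/ab.png',cv2.resize(np.hstack([cv2.imread('a.png'),cv2.imread('b.png')]),(800,308)))
from h import *;wr(-31.3,42,L=85.7)"
```

```text
[-0.43639925  1.2345348   1.09544447] [-7.67539152 -2.16934091  1.4274556 ]
t 13.65 d [ 0.4 -1.9 -0.5] rv [0.005 0.002 0.003]
```

View pics/ab.png

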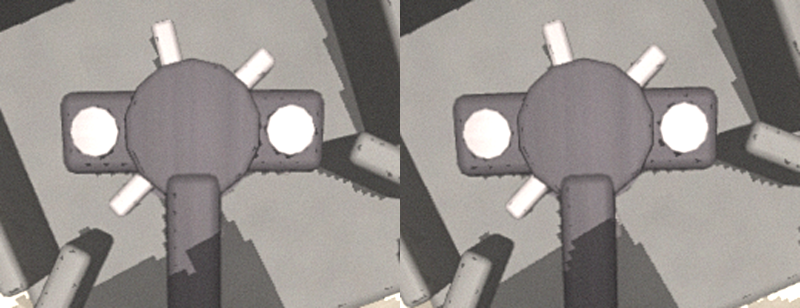

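```bash
python3 - <<'E'
from h import *
import pickle
for f,L in(('a',[(161,22),(270,52),(115,213)]),('b',[(152,22),(262,49),(113,215)])):
    d=pickle.load(open(f+'.pkl','rb'))
    S=ray(d,np.array(L)/.7692/2-.25+[150,0],30)[:,:2]-[611.5,5]
    A=np.degrees(np.arctan2(S[:,1],S[:,0]));print(A%60,np.hypot(*S.T),'turn',np.radians(60+35-6.9-((A+30)%60-30).mean()))
E
```

```text
[47.39701717 47.55465467 47.05031874] [29.63198115 29.78476949 29.94479872] turn 1.7586985288379045
[45.66232702 45.83500761 46.08891072] [29.59281175 29.71442567 29.65223352] turn 1.784388293296485
```

creep_tool(
  moves=[0.4,8.6,0,0,0,-0.1,1.5,15,0,0,0,-0.18,1.5,15,0,0,0,-0.18,1.5,15,-15,0,0,-0.18,1.5,15,-50,0,0,-0.18,1.5,15,-90,0,0,-0.18,1.5,15,-105,0,0,-0.18,1.5,15,-105,0,0,-0.18],
)

```text
time: 14.45
eef_pos: [534.8, 35.8, 151.0]
eef_rot: [[0.932, -0.361, 0.008], [-0.361, -0.933, -0.0], [0.007, -0.003, -1.0]]
ft_force: [-0.2, 0.6, -3.1]
opening: 0.142
finger_force: 60.0
```

```bash
python3 pic.py c
python3 -c "
from h import *;delta([447,-279,145],-80)"
```

```text
[ 0.02790427  0.18534689 -0.04527584] [-0.15759535  0.62101794 -3.06367717]
t 14.5 d [ 33.4 324.6   2.9] rv [-0.    -0.003 -0.544]
```

View c.png

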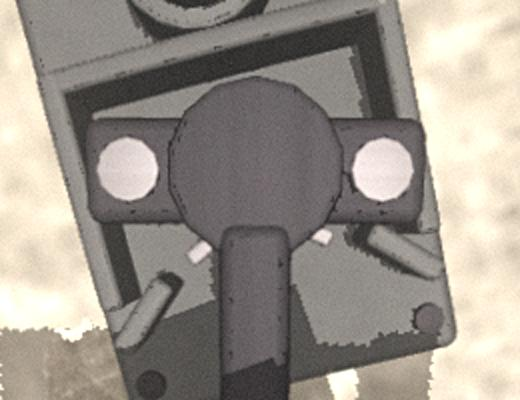

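The wrench is clear of the nut and still square in the grip, with its peg tops at (128,168) and (382,168). Next I'll carry it back to the open worktop.

creep_tool(
  moves=[4,40,0,0,0,-0.07,9,85,0,0,0,-0.14,13,130,0,0,0,-0.22,18,175,0,0,0,-0.3,22,220,0,0,0,-0.37,27,265,0,0,0,-0.45,31,300,0,0,0,-0.51,33,318,0,0,0,-0.54,33,324,0,0,0,-0.54,33,324,0,0,0,-0.54],
)

```text
time: 15.5
eef_pos: [445.0, -277.8, 144.7]
eef_rot: [[0.986, 0.168, -0.003], [0.168, -0.986, 0.003], [-0.002, -0.003, -1.0]]
ft_force: [-0.6, 0.7, -2.5]
opening: 0.145
finger_force: 60.0
```

creep_tool(
  moves=[0,0,0,0,0,0,0,0,40,0,0,0,0,0,80,0,0,0,0,0,100,0,0,0,0,0,108,0,0,0,0,0,108,0,0,0,0,0,108,0,0,0],
)

```text
time: 16.2
eef_pos: [447.3, -278.5, 40.3]
eef_rot: [[0.985, 0.171, 0.002], [0.171, -0.985, -0.001], [0.002, 0.002, -1.0]]
ft_force: [-0.3, -0.4, -2.3]
opening: 0.144
finger_force: 60.0
```

```bash
python3 -c "
from h import *;delta([447,-279,25.8],-80)"
```

```text
t 16.2 d [-0.4  0.5 14.5] rv [ 0.002 -0.002 -0.003]
```

creep_tool(
  moves=[0,0,5,0,0,0,0,0,9,0,0,0,0,0,12,0,0,0,0,0,13.5,0,0,0,0,0,14,0,0,0,0,0,14,0,0,0,0,0,14,0,0,0],
)

```text
time: 16.9
eef_pos: [446.1, -278.3, 25.8]
eef_rot: [[0.985, 0.17, -0.001], [0.17, -0.985, 0.0], [-0.001, -0.001, -1.0]]
ft_force: [-3.6, 2.7, 5.7]
opening: 0.143
finger_force: 60.0
```

```bash
python3 -c "
from h import *;delta([447,-279,25.8],-80)"
```

```text
t 16.9 d [0.8 0.8 0. ] rv [-0.001  0.001 -0.004]
```

It is on the table. I'll release it, back off and check.

creep_tool(
  moves=[0,0,0,0,0,0,0,0,0,0,0,0,0,0,0,0,0,0,0,0,0,0,0,0],
  finger_gap=0.5,
  grip_force=5,
)

```text
time: 17.3
eef_pos: [446.3, -278.4, 25.0]
eef_rot: [[0.985, 0.17, 0.0], [0.17, -0.985, -0.0], [0.0, 0.0, -1.0]]
ft_force: [-0.1, -0.3, -0.3]
opening: 0.426
finger_force: 0.0
```

creep_tool(
  moves=[0,0,-10,0,0,0,0,0,-40,0,0,0,0,0,-80,0,0,0,0,0,-120,0,0,0,0,0,-150,0,0,0,0,0,-150,0,0,0,0,0,-150,0,0,0,0,0,-150,0,0,0],
)

```text
time: 18.1
eef_pos: [445.4, -277.7, 173.5]
eef_rot: [[0.985, 0.17, -0.002], [0.17, -0.985, 0.002], [-0.002, -0.002, -1.0]]
ft_force: [0.1, -0.7, -0.2]
opening: 0.499
finger_force: 0.0
```

```bash
python3 - <<'E'
from h import *
s=r.get_state();d=wristcam(s,r.get_image('wrist'));b=r.get_image('top')
I=[np.clip(crop(x['pixels'][:,:,::-1],*c)*1.5,0,255).astype('uint8') for x,c in((d,(100,0,400,400,1)),(b,(235,115,80,80,5)))]
cv2.imwrite('pics/end.png',np.hstack(I))
E
```

```text
(no output)
```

View pics/end.png

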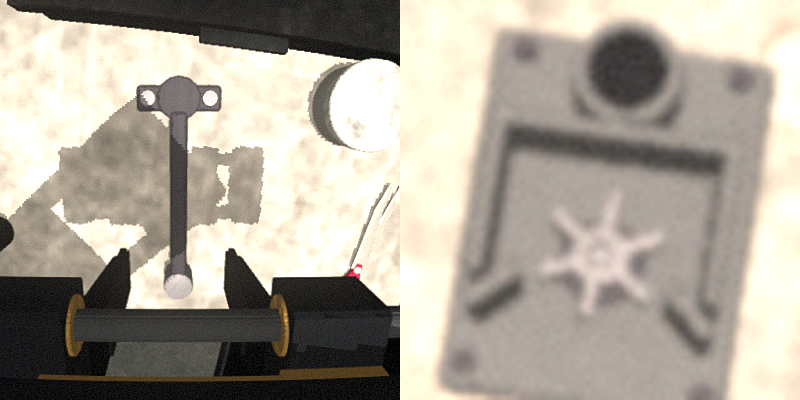

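```bash
python3 - <<'E'
from h import *
b=r.get_image('top')
S=ray(b,(np.array([(560,213),(613,195),(657,237),(645,298),(588,310),(543,268)])-[400,0]+.5)/5-.5+[235,115],30)
S=S-S.mean(0);A=np.degrees(np.arctan2(S[:,1],S[:,0]))%60;print(A,A.mean(),np.radians(60+35-6.9-A.mean()+60))
E
```

```text
[46.03919822 50.21739191 47.95799525 45.21178323 48.97931159 45.79004415] 47.36595405747036 1.7581407705523766
```

The nut reads 1.76 rad, so it is at its stop. The wrench lies flat and the gripper is clear.

```bash
python3 -c "
from plant import r
print(r.sign_off())"
```

```text
the job is handed in; nothing more can be done
None
```

The nut was turned to its stop (about 1.76 rad measured, stop at 1.75) in two wrench strokes, the wrench lies flat on the worktop clear of the foot, and the job was handed in at about 18 s.

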